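# Fit a rod in a screw gland and set the gland nut a quarter turn slack

### The arm

A 7-joint arm with a two-finger parallel gripper is mounted at the origin on the work surface. World frame = base frame: x ahead of the robot, y to its left, z up, the work surface at z = 0. Lengths are in mm, angles in rad, forces in N, time in s.
With the tool pointing down it reaches from about 400 to 875 mm from the base axis. Payload 4.4 kg.
Tool frame: the origin (TCP) lies at the very end of the fingers, on their centre line; the grasp point (between the pads) lies 19 mm behind it; z points along the fingers, x is the direction in which the jaws open and shut, and the axes are right-handed (so a half turn about z gives the same grasp; the last joint's range is limited). The gripper opens to 85 mm and grips with 20 to 120 N. Pads are 22 mm wide; open, the fingers measure 114 mm over their backs; the gripper's body (76 mm by 85 mm) begins 54 mm behind the grasp point. The pads swing forward as they close: fully open they stand 13 mm farther back than shut.
Start: joints at [-0.066, 0.628, 0.038, 1.517, -0.027, 0.996, -0.02], TCP at [650.014, 0.028, 196.413] pointing down, gripper open.
Joint ranges: [-3.06, 3.06], [-0.37, 2.12], [-1.25, 1.32], [0.18, 2.47], [-1.1, 4.24], [0.23, 1.98], [-2.94, 2.94]. Speed limits (rad/s): [2.57, 2.57, 3.14, 3.14, 3.14, 3.14, 3.14].

### API

Orientations are given as [roll, pitch, yaw] about the fixed x, y, z axes, in that order (R = Rz(yaw) Ry(pitch) Rx(roll)).
In Python, from cell import ctrl gives the robot as it stands.
- The arm moves only by the shell command python3 -m creep 'ROWS'. ROWS is text: rows parted by semicolons, each of 7 numbers parted by spaces: the shift along the tool's x, y, z in units of 40 mm (1.0 is 40 mm), then the turn, a rotation vector about the tool's x, y, z in degrees, then the closure, from 0 (fully open) to 1 (shut). In form: x y z rx ry rz grip; .... A call has 1 to 10 rows; each row is the pose to reach, as a shift and turn from the pose commanded when the call began, along the tool's axes at that moment; what a row does not reach only later rows make up. A row lasts 1/12 s, in which the tool goes at most 41.7 mm and 7.16 degrees, less where a joint would pass 70% of its speed; a pose out of reach is approached as far as the arm can. A call with a gripper value outside its range is refused whole. The fingers move at their own pace and stop on an object; the grip force is fixed at half the most. Time passes only in rows, so rows that repeat a pose let the fingers close. It gives the time, the measured TCP pose, the force and the opening at its end, in the units of the state.
- ctrl.read_state(): the state, without advancing time (a new reading comes with each control period).
- ctrl.get_image(name): name is "scene" or "side" or "wrist"; returns a dict with "img" (384x512x3 uint8, red, green, blue), "vfov" (degrees; the focal length in pixels is half the picture's height over the tangent of half this angle, whatever the lens; pixels are square), "cx", "cy" (the principal point, pixels), "T" (4x4, takes a point from camera to world coordinates); the wrist camera has in their place "tool_from_camera" (4x4, takes a point from camera to tool coordinates, whose origin is the TCP and whose axes are the tool frame's). Camera axes: x right, y up, looking along -z (the intrinsics and any distortion apply to the point x, -y, -z); pixel columns grow to the right and rows downward; lengths in mm; the calibration is good to about 2 mm. A picture is of the moment at which its call begins: read the wrist's pose just before it. There is no depth.
- ctrl.finish_job(): hands the job in, once; it reports no verdict.
Trained networks look in the newest picture that a camera, given by its name, has taken for a name from the list of things; names that differ only in an ending like _2 or _b are one class to them, and where a whole thing is asked for, a point or a joint stands for the part that bears it (a point fixed in the world has none). Each returns a list of dicts, best first, with "score" (0 to 1); they miss things now and then, are a little off and sometimes report something else, mostly with a low value. They report only what shows in the picture. A call takes as long as a camera call. They do not tell look-alikes from the thing itself.
- ctrl.boxes_of(camera, thing): "rect" ([left, top, right, bottom] in pixels, round what is visible of it).
- ctrl.cut_out(camera, thing): "pixels" (384x512 bool, what is visible of it) and "rect" ([left, top, right, bottom] in pixels, round what is visible of it).
The state is a dict: "clock": time; "qpos": joint angles; "qd": joint speeds; "tau": joint torques, N m; "eef_pos": TCP position; "tool_rot": TCP orientation; "force": force on the tool from outside, world axes, zero at the start; "torque": the same for the moment, N m; "width": finger opening in mm.
Only numpy, scipy, OpenCV 4.12 (cv2) and the standard library are available. Lean on these libraries where they do the work, as an engineer would, in place of code of your own. Each camera call takes 0.05 s, during which the arm holds its last target.

### The job

Take the long plain steel rod out of the rack and slide it down through the gland on the white box until it is fully home. Then screw the knurled nut of the gland down (clockwise seen from above) until it bottoms out, back it off a quarter turn so that the rod can still be adjusted, and finish holding the nut there in the gripper: do not let go of it. Leave the short plug, the computer mouse and the pipette-tip box where they are.

Things in the scene. Friction and masses are not known exactly. Their poses are not given: they have to be found in the camera images.
- box: off-white painted steel box, fixed to the bench, 120 mm (x) by 180 mm (y) by 80 mm high, carrying the gland on its lid; origin at the centre of its underside, z up. Along the box's own y the gland lies 35 mm to the +y side of the middle. A dark steel collar (40 mm diameter, 12 mm high, 20 mm hole) stands on the lid under the nut
- bore (a point): point on the gland's upright axis at the level of the box lid (80 mm above the bench): the mouth of a blind round bore, 17 mm in diameter with a 2 mm chamfer, 72 mm deep, so its floor is 8 mm above the bench. The nut and the collar above it have a 20 mm hole on the same axis. A rod standing fully home has its foot on the bore's floor and sticks out 22 mm above the top of the bottomed nut (its top is 140 mm above the bench)
- nut: knurled brass nut of the gland, 44 mm in diameter, 26 mm high, with a 20 mm hole through it; always on its thread. Origin on its axis at its underside (92 mm above the bench when bottomed, so its top is at 118 mm), z up. A black index line on its top lies towards the nut's own -x; when the nut is bottomed its axes are parallel to the box's, so that the line then points to the box's -x side
- nut_mid (a point): point on the nut's axis at half its height (13 mm above its underside)
- nut_turn (a joint): turn of the nut in rad: 0 is bottomed out against a hard stop, values grow as it is unscrewed (counter-clockwise seen from above). It starts 1.6 to 2.8 rad open. It rises 6 mm per whole turn, turns with a friction of about 0.12 N m and stays where it is left; when it is bottomed fingers that turn on slip or wind up against the stop
- rack: grey plastic block, fixed to the bench, 60 mm (x) by 200 mm (y) by 50 mm high, with three 17 mm round holes, 45 mm deep, in a row along its y: in the middle and 65 mm either side. Origin at the centre of its underside
- rod: plain round steel rod, 16 mm in diameter, 132 mm long, about 0.13 kg, chamfered at the foot, standing upright in one of the rack's two end holes with its foot 5 mm above the bench and its top at 137 mm. Origin at the centre of its foot, z along the rod to the top
- plug: short steel plug, bystander: 16 mm shank with a 26 mm wide head, 85 mm long in all, in the rack's other end hole. Origin at the centre of its foot
- mouse: grey computer mouse, bystander, 100 by 58 by 32 mm, loose beyond the work. Origin at the centre of its underside
- tipbox: clear pipette-tip box with a pale lid, bystander, 88 by 123 by 59 mm, loose at the left of the bench. Origin at the centre of its underside
There are look-alikes about, which are no part of the job. What is shaped like the rod but brown or red is not meant.

How it is judged (in metres and radians):
On the way, in this order (a step that is already met when the one before it is completed fails the run):
1. the rod stands fully home in the gland, free of the gripper (horizontal distance between rod and bore below 0.004 m and z of rod in the frame of box below 0.011 m and angle between the z axis of rod and the z axis of box, either way round below 0.06 rad and contact force between the fingers and rod below 0.1 N), for 0.2 s.
2. the nut is bottomed out (value of joint nut_turn below 0.06 rad), for 0.1 s.
At the end, for the whole second after the job is handed in: The nut stands a quarter turn open (1.27 to 1.87 rad from bottomed) and still, gripped by the fingers (more than 2 N, grasp point within 20 mm of its axis), with the rod still upright and home in the bore (foot within 3 mm of the floor, 4 mm of the axis) (value of joint nut_turn between 1.27 and 1.87 rad and contact force between the fingers and nut above 2 N and horizontal distance between the grasp point and nut_mid below 0.02 m and velocity of joint nut_turn between -0.05 and 0.05 rad/s and horizontal distance between rod and bore below 0.004 m and z of rod in the frame of box below 0.011 m and angle between the z axis of rod and the z axis of box, either way round below 0.06 rad); the arm keeps its last pose, push and grip.
It fails at once if the short plug is pulled out or displaced (distance of plug from where it was at the start of the episode above 0.02 m).
It fails at once if the mouse is disturbed (distance of mouse from where it was at the start of the episode above 0.02 m).
It fails at once if the tip box is disturbed (distance of tipbox from where it was at the start of the episode above 0.02 m).
It also fails if it takes over 72 s, if anything falls off the work surface, if the arm or the gripper's body presses on something with over 40 N, if the wrist force passes 120 N, or if a joint passes its speed limit or range.

## Working session

There is one attempt and no reset: what is moved stays moved. The work goes in short steps, Python scripts to look and compute and a shell command to move; the robot and the scene stay as the last step left them, time stands still between calls to the robot, and variables do not carry over. Pictures are saved under pics/ and viewed, and the job is handed in when it is done.

```bash
ls; mkdir -p pics; python3 - <<'E'
from cell import ctrl
import cv2, numpy as np
s=ctrl.read_state(); print(s)
for n in ("scene","side","wrist"):
    d=ctrl.get_image(n); cv2.imwrite(f"pics/{n}0.png",d["img"][:,:,::-1])
    print(n,{k:(np.round(v,3).tolist() if not isinstance(v,(float,int)) else v) for k,v in d.items() if k!="img"})
    for t in ("box","nut","rack","rod","plug","mouse","tipbox"):
        try: print(t,[(np.round(r["rect"]).tolist(),round(r["score"],2)) for r in ctrl.boxes_of(n,t)])
        except Exception as e: print(t,e)
E
```

```text
pics
{'clock': 0.0, 'qpos': array([-0.06579323,  0.62934359,  0.03841141,  1.51839662, -0.02701943,
        0.99627713, -0.01998224]), 'qd': array([-1.10863031e-03,  9.17807990e-06,  5.43749897e-05,  1.79535330e-03,
        8.96172412e-04, -3.86017513e-04, -3.82618207e-04]), 'tau': array([-1.11932164e-03, -5.63405585e+01,  1.22606792e+00, -1.93450052e+01,
        1.09587883e-02,  1.05136272e-02, -8.84369996e-06]), 'eef_pos': array([6.49299236e+02, 4.78440965e-02, 1.95481070e+02]), 'tool_rot': array([-3.14158395e+00,  1.90800876e-03,  2.44828715e-05]), 'force': array([-0.118547  , -0.21641035, -0.14228115]), 'torque': array([-0.01333481,  0.00763469, -0.00444569]), 'width': 85.52205812053337}
scene {'vfov': 56.25658663394084, 'cx': 263.0086671061236, 'cy': 197.79024252419117, 'T': [[0.399, -0.502, 0.768, 1406.907], [0.917, 0.22, -0.332, -197.254], [-0.002, 0.837, 0.548, 627.888], [0.0, 0.0, 0.0, 1.0]]}
box [([96.0, 181.0, 182.0, 250.0], 0.93)]
nut [([138.0, 180.0, 157.0, 196.0], 0.5), ([97.0, 181.0, 180.0, 250.0], 0.33)]
rack [([230.0, 183.0, 298.0, 224.0], 0.82)]
rod [([253.0, 150.0,
[... 771 characters left out ...]
 ([318.0, 222.0, 332.0, 261.0], 0.47)]
plug [([347.0, 129.0, 363.0, 142.0], 0.72), ([277.0, 190.0, 288.0, 202.0], 0.65)]
mouse [([206.0, 176.0, 241.0, 209.0], 0.84), ([180.0, 302.0, 248.0, 378.0], 0.31)]
tipbox [([181.0, 302.0, 248.0, 378.0], 0.88)]
wrist {'vfov': 67.89695258743967, 'cx': 253.43007069143985, 'cy': 192.96320610274154, 'tool_from_camera': [[1.0, -0.001, 0.0, -0.851], [-0.0, -0.964, -0.266, -66.174], [0.001, 0.266, -0.964, -177.165], [0.0, 0.0, 0.0, 1.0]]}
box [([75.0, 229.0, 222.0, 332.0], 0.57)]
nut []
rack [([153.0, 1.0, 250.0, 123.0], 0.66)]
rod [([64.0, 1.0, 100.0, 22.0], 0.73)]
plug [([194.0, 63.0, 222.0, 92.0], 0.93)]
mouse [([310.0, 28.0, 404.0, 110.0], 0.67)]
tipbox []
```

```bash
python3 - <<'E'
import cv2
a=cv2.imread("pics/scene0.png"); cv2.imwrite("pics/scene0c.png",cv2.resize(a[130:290,80:400],(800,400),interpolation=cv2.INTER_CUBIC))
a=cv2.imread("pics/side0.png"); cv2.imwrite("pics/side0c.png",cv2.resize(a[90:390,160:420],(700,600)[:0] or (520,600),interpolation=cv2.INTER_CUBIC))
E
```

```text
(no output)
```

View pics/scene0.png

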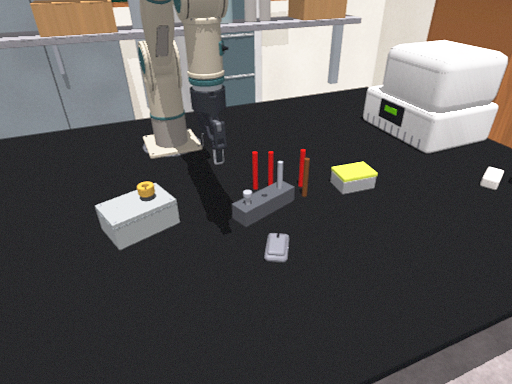

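View pics/scene0c.png

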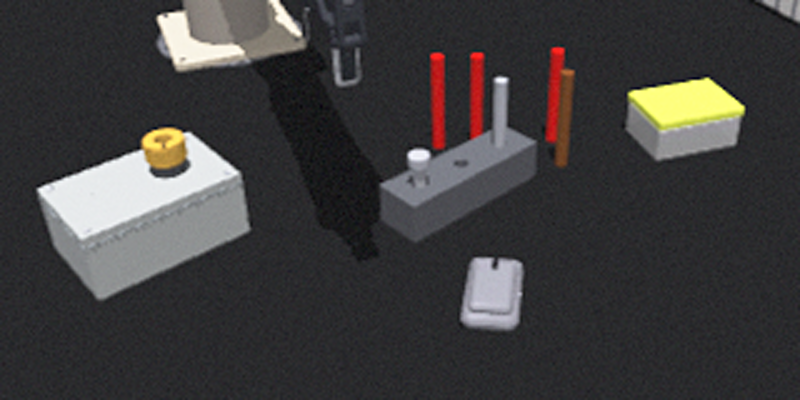

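View pics/side0c.png

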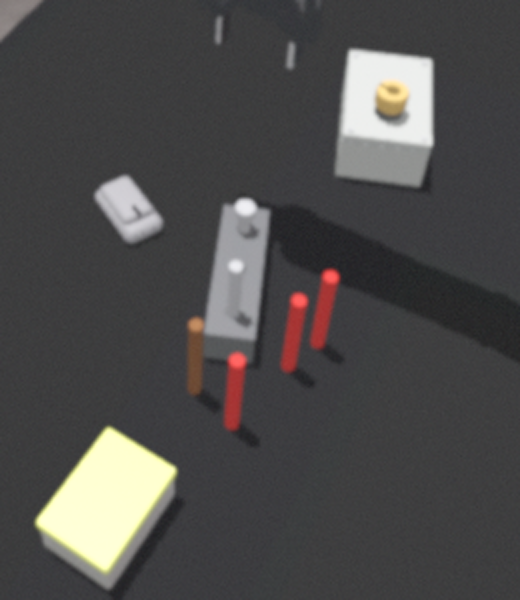

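View pics/wrist0.png

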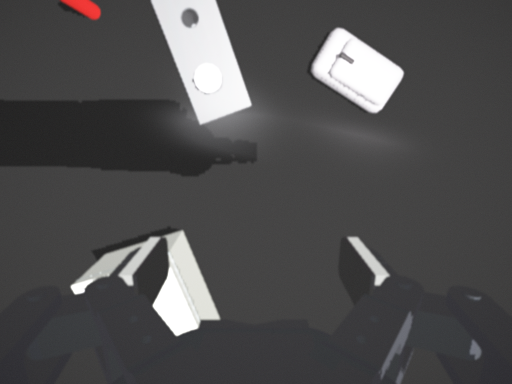

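Rod candidates:
- Red posts at scene (255,170), (271,168) and (303,168), and a brown one at (306,177). These are look-alikes standing on the bench.
- The grey steel rod at scene (280,175) / side (278,235). It stands in a rack end hole, opposite the plug at (247,196), so it fits the description.

Next I'll confirm it in an enlarged crop and triangulate.

```bash
cat > h.py <<'E'
from cell import ctrl
import cv2, numpy as np
from scipy.spatial.transform import Rotation as R
def snap(n,fn=None):
    s=ctrl.read_state(); d=ctrl.get_image(n)
    if n=="wrist":
        T=np.eye(4); T[:3,:3]=R.from_euler('xyz',s["tool_rot"]).as_matrix(); T[:3,3]=s["eef_pos"]
        d["T"]=T@d["tool_from_camera"]
    if fn: cv2.imwrite("pics/"+fn,d["img"][:,:,::-1])
    return d
def F(d): return 192/np.tan(np.radians(d["vfov"]/2))
def proj(d,P):
    P=np.atleast_2d(P); q=(np.c_[P,np.ones(len(P))]@np.linalg.inv(d["T"]).T)[:,:3]
    return np.c_[d["cx"]+F(d)*q[:,0]/-q[:,2], d["cy"]-F(d)*q[:,1]/-q[:,2]]
def ray(d,uv):
    v=np.array([(uv[0]-d["cx"])/F(d),-(uv[1]-d["cy"])/F(d),-1.])
    return d["T"][:3,3], d["T"][:3,:3]@v
def onz(d,uv,z):
    o,v=ray(d,uv); return o+v*(z-o[2])/v[2]
def tri(*obs):
    A=np.zeros((3,3));b=np.zeros(3)
    for d,uv in obs:
        o,v=ray(d,uv);v=v/np.linalg.norm(v);M=np.eye(3)-np.outer(v,v);A+=M;b+=M@o
    return np.linalg.solve(A,b)
def crop(d,fn,r,k):
    a=d["img"][r[1]:r[3],r[0]:r[2],::-1]
    cv2.imwrite("pics/"+fn,cv2.resize(a,None,fx=k,fy=k,interpolation=cv2.INTER_CUBIC))
E
python3 - <<'E'
from h import *
a=snap("scene");b=snap("side")
crop(a,"rodA.png",(235,140,315,220),7)
crop(b,"sideB.png",(250,110,390,290),3)
print("rodtop",tri((a,(280.4,162.8)),(b,(278,223))), onz(a,(280.4,162.8),137),onz(b,(278,223),137))
print("nut",onz(a,(146,184),120),onz(b,(356,136),120))
print("plug",onz(a,(247,193),90),onz(b,(282,194),90))
E
```

```text
rodtop [559.59902251 226.88421966 131.79675348] [567.4891186  222.07148961 137.        ] [558.47379888 231.43328825 137.        ]
nut [ 502.49734286 -155.69254159  120.        ] [ 506.83726839 -149.65265509  120.        ]
plug [612.54128955  98.06893095  90.        ] [603.35132904 111.39312479  90.        ]
```

View pics/rodA.png

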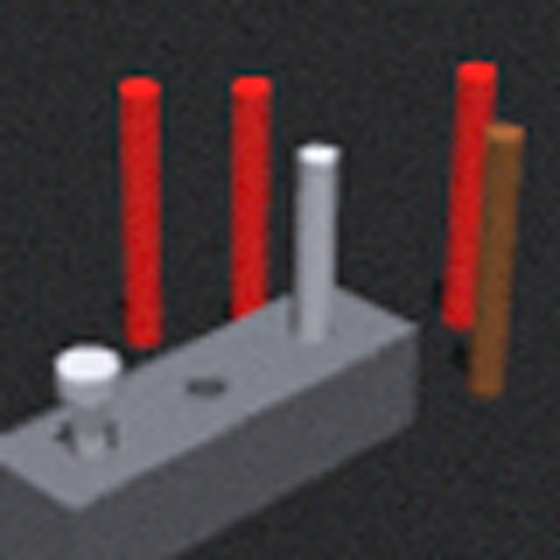

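View pics/sideB.png

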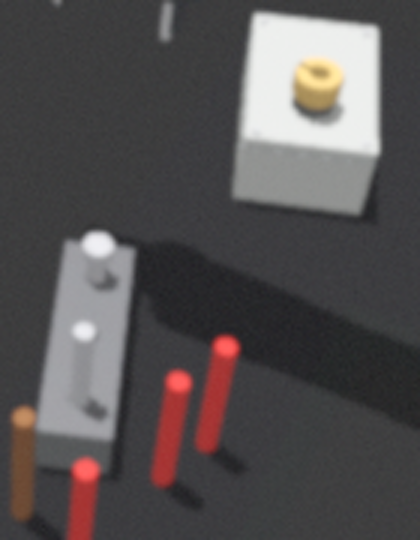

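The crop confirms it: the grey-steel rod is at scene (280,163–188), standing in the rack's far end hole. The white-headed plug is in the near end hole, and the red and brown posts stand outside the rack. Next I'll estimate where the posts are so I can clear them.

```bash
python3 - <<'E'
from h import *
a=snap("scene");b=snap("side")
sc=lambda x,y:(235+x/7,140+y/7); sd=lambda x,y:(250+x/3,110+y/3)
S={"r1":(140,86),"r2":(251,85),"r3":(477,72),"br":(506,133),"rod":(319,153),"plug":(89,362)}
D={"p":(178,380),"q":(226,346),"s":(86,467),"br":(24,416),"rod":(84,331),"plug":(98,243)}
for n,m in (("r1","q"),("r2","p"),("r3","s"),("br","br"),("rod","rod"),("plug","plug")):
    print(n,tri((a,sc(*S[n])),(b,sd(*D[m]))).round())
E
```

```text
r1 [464. 184. 132.]
r2 [483. 230. 132.]
r3 [510. 329. 132.]
br [568. 311. 132.]
rod [562. 225. 137.]
plug [606. 102.  90.]
```

```bash
python3 -m creep '-0.4 -1 0 0 0 0 0; -0.8 -2 0 0 0 0 0; -1.2 -3 0 0 0 0 0; -1.6 -4 0 0 0 0 0; -1.9 -5 0 0 0 0 0; -2.18 -5.5 0 0 0 0 0; -2.18 -5.5 0 0 0 0 0; -2.18 -5.5 0 0 0 0 0'
python3 - <<'E'
from h import *
d=snap("wrist","w1.png")
print(ctrl.read_state()["eef_pos"],ctrl.read_state()["tool_rot"], ctrl.read_state()["clock"])
for t in ("rod","rack","plug"):
    print(t,[(np.round(r["rect"]).tolist(),round(r["score"],2)) for r in ctrl.boxes_of("wrist",t)])
E
```

```text
clock: 2.07
eef_pos: [561.7, 222.7, 196.5]
tool_rot: [-3.141, 0.0, 0.005]
force: [-0.3, -0.6, 0.9]
width: 85.6
[562.84121501 220.09230604 196.5006417 ] [ 3.14096175e+00 -4.41723263e-04  1.24143738e-03] 2.1167
rod [([158.0, 158.0, 200.0, 196.0], 0.85), ([179.0, 52.0, 218.0, 92.0], 0.81), ([142.0, 191.0, 187.0, 242.0], 0.77), ([255.0, 74.0, 270.0, 102.0], 0.64), ([246.0, 168.0, 263.0, 203.0], 0.62)]
rack [([282.0, 261.0, 302.0, 298.0], 0.7), ([219.0, 134.0, 318.0, 297.0], 0.61), ([245.0, 166.0, 263.0, 204.0], 0.6)]
plug []
```

View pics/w1.png

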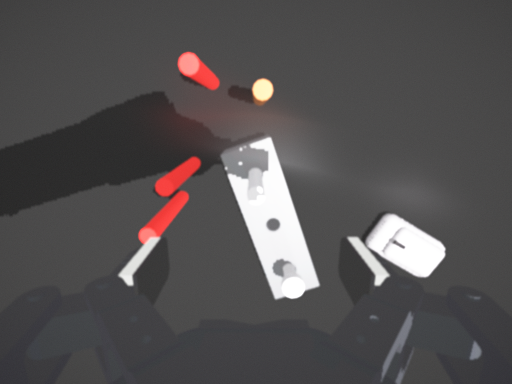

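```bash
python3 - <<'E'
from h import *
ps=[]
d=snap("wrist")
s=ctrl.read_state();print(s["eef_pos"],s["clock"])
crop(d,"w1c.png",(205,125,335,310),3)
for t in ("rod",):
  for r in ctrl.cut_out("wrist",t): print(r["rect"],r["score"])
for u in ((258,189),(258,192)): print(onz(d,u,137))
print("plug",onz(d,(292,287),90)); print("hole mid",onz(d,(273,225),50))
for c in ((221,155),(270,138),(319,286),(276,299)): print(onz(d,c,50))
E
```

```text
[563.65866547 218.04906799 196.44545009] 2.3167
[252.6, 65.7, 265.7, 98.8] 0.86
[175.5, 49.1, 216.2, 87.4] 0.86
[152.0, 153.4, 197.7, 187.7] 0.61
[135.4, 189.7, 189.1, 241.9] 0.57
[566.73407744 222.34605878 137.        ]
[566.73874184 219.68046479 137.        ]
plug [606.2684147   94.98410017  90.        ]
hole mid [586.41249707 154.32782092  50.        ]
[526.0422347  239.56923252  50.        ]
[581.41848206 258.4390341   50.        ]
[647.25450294  69.67065421  50.        ]
[591.98774456  50.35789628  50.        ]
```

View pics/w1c.png

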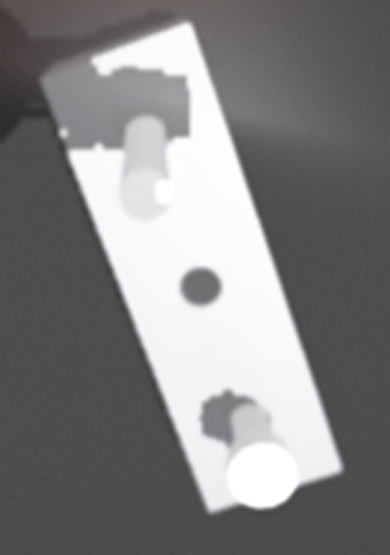

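```bash
python3 -m creep '0 0 0 0 0 0 0; 0 0 0 0 0 0 0; 0 0 0 0 0 0 0;0 0 0 0 0 0 0'
python3 - <<'E'
from h import *
for i in range(3):
    s=ctrl.read_state();print(s["eef_pos"],s["clock"]); d=snap("wrist","w2.png")
crop(d,"w2c.png",(205,125,335,310),3)
E
```

```text
clock: 2.7
eef_pos: [562.9, 219.9, 196.4]
tool_rot: [-3.142, -0.0, -0.0]
force: [-0.3, 0.5, -0.0]
width: 85.4
[562.91575044 219.86243836 196.40563844] 2.7
[562.86075236 219.93757402 196.41625587] 2.75
[562.8192241  220.02558495 196.40978396] 2.8
```

View pics/w2c.png

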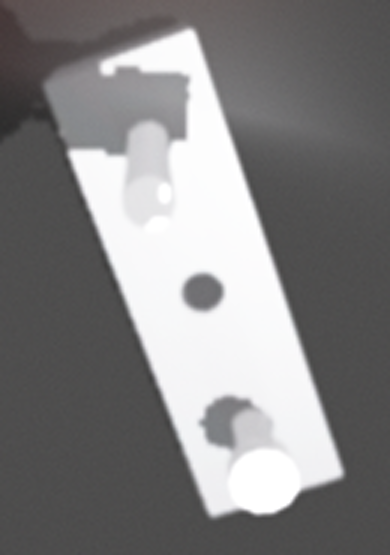

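```bash
python3 - <<'E'
from h import *
d=snap("wrist")
c=lambda x,y:(205+x/3,125+y/3)
print("rod",onz(d,c(149,202),137),"hole",onz(d,c(203,292),50),"plug",onz(d,c(264,482),90))
C=np.array([onz(d,c(*q),50) for q in ((42,85),(192,27),(343,475),(211,516))]);print(C.round(1),C.mean(0))
u=(C[0]+C[1]-C[2]-C[3])/2;n=np.linalg.norm(u);print(n,C.mean(0)+65*u/n,C.mean(0)-65*u/n, np.degrees(np.arctan2(u[1],u[0])))
print("expected rod px",(proj(d,C.mean(0)+65*u/n+[0,0,87])-[205,125])*3)
E
```

```text
rod [562.90653473 221.61016185 137.        ] hole [585.11932748 160.20578531  50.        ] plug [606.69327849  99.22271866  90.        ]
[[522.8 243.7  50. ]
 [579.1 265.2  50. ]
 [646.8  76.3  50. ]
 [590.5  55.9  50. ]] [584.80159042 160.2711561   50.        ]
200.11521672434375 [562.79785262 221.43352625  50.        ] [606.80532823  99.10878595  50.        ] 109.78667184334492
expected rod px [[148.61988432 202.59414739]]
```

```bash
python3 -m creep '0 -0.04 0 0 0 0 0.4; 0 -0.04 0.5 0 0 0 0.4; 0 -0.04 1 0 0 0 0.4; 0 -0.04 1.5 0 0 0 0.4; 0 -0.04 1.9 0 0 0 0.4; 0 -0.04 2.15 0 0 0 0.4; 0 -0.04 2.31 0 0 0 0.4; 0 -0.04 2.31 0 0 0 0.4; 0 -0.04 2.31 0 0 0 0.4; 0 -0.04 2.31 0 0 0 0.4'
python3 - <<'E'
from h import *
d=snap("wrist","w3.png")
E
```

```text
clock: 3.73
eef_pos: [563.7, 222.0, 105.0]
tool_rot: [-3.141, -0.002, -0.0]
force: [0.9, -0.1, 0.7]
width: 51.2
```

View pics/w3.png

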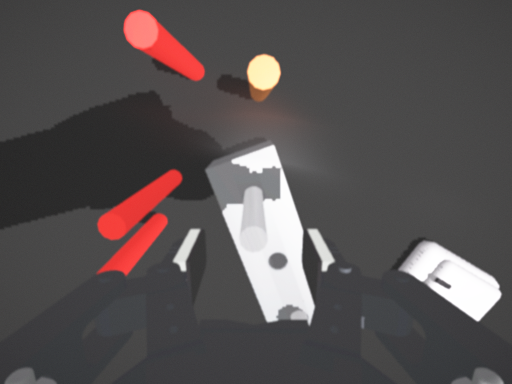

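The rod's top at (254,238) is midway between the fingertips at (188,248) and (320,247), so I'll close on it.

```bash
python3 -m creep '0 0 0 0 0 0 1; 0 0 0 0 0 0 1; 0 0 0 0 0 0 1; 0 0 0 0 0 0 1; 0 0 0 0 0 0 1; 0 0 0 0 0 0 1; 0 0 0 0 0 0 1; 0 0 0 0 0 0 1'
python3 - <<'E'
from h import *
d=snap("wrist","w4.png")
E
```

```text
clock: 4.45
eef_pos: [562.8, 221.6, 104.0]
tool_rot: [-3.142, -0.0, -0.0]
force: [0.6, 0.4, -0.2]
width: -0.0
```

View pics/w4.png

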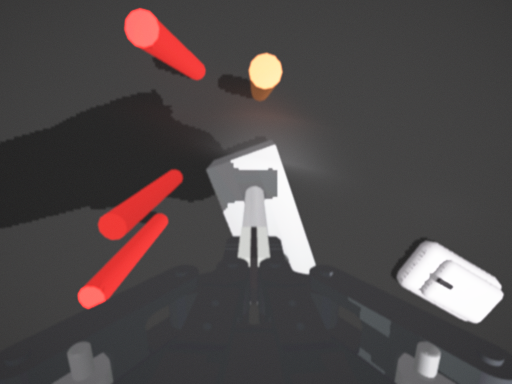

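```bash
python3 - <<'E'
from h import *
d=snap("wrist"); d2=dict(d); d2["T"]=d["tool_from_camera"]
print("tcp px",proj(d2,[[0,0,0],[0,0,-19],[0,-11,0],[0,11,0]]))
print("rod top/base px",proj(d,[[562.9,221.6,137],[562.9,221.6,50]]))
crop(d,"w4c.png",(190,150,330,310),4)
for n,r in (("side",(250,180,350,300)),("scene",(220,130,320,220))):
    crop(snap(n),n+"4.png",r,5)
E
```

```text
tcp px [[254.82225254 218.31038509]
 [254.9542507  229.50394862]
 [254.85213069 202.40086588]
 [254.79328702 233.73394303]]
rod top/base px [[255.23092387 239.45102306]
 [254.66540668 195.82025488]]
```

View pics/w4c.png

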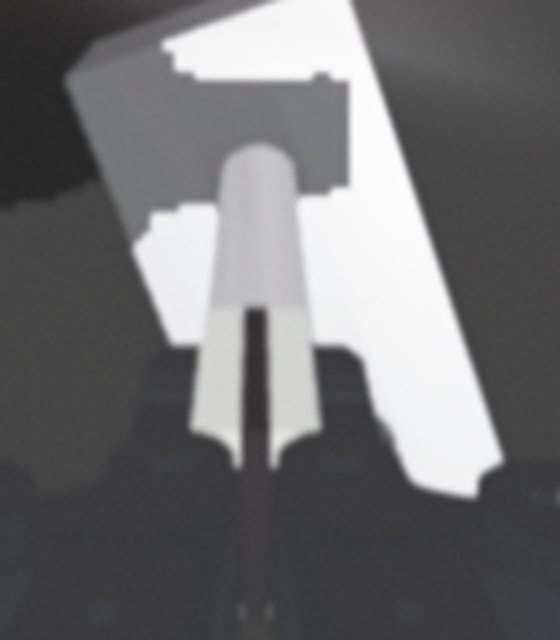

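View pics/side4.png

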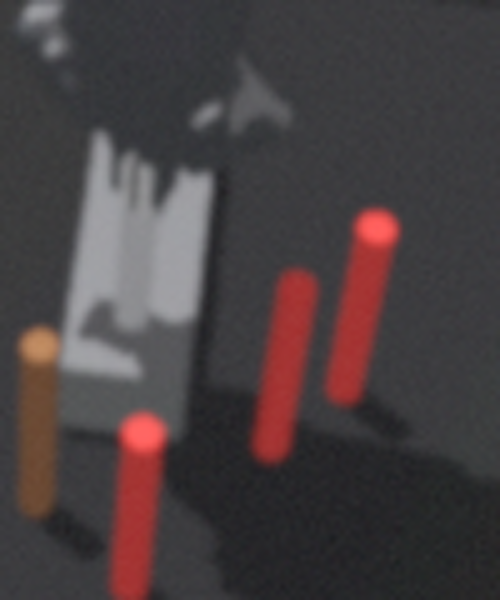

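View pics/scene4.png

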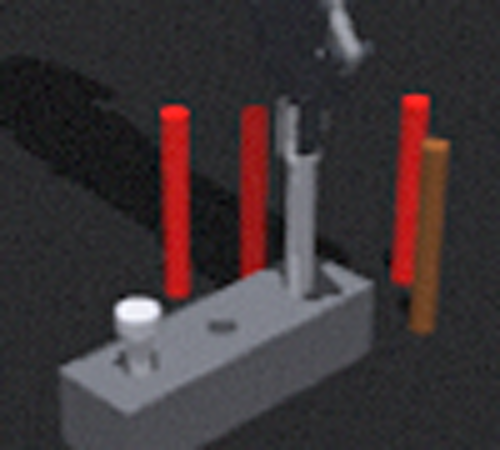

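```bash
python3 - <<'E'
from h import *
a=snap("side");b=snap("scene")
x=cv2.resize(a["img"][195:255,260:300],None,fx=9,fy=9,interpolation=cv2.INTER_CUBIC)
y=cv2.resize(b["img"][140:200,262:302],None,fx=9,fy=9,interpolation=cv2.INTER_CUBIC)
o=np.hstack([x,y]).astype(float); o=np.clip(255*(o/255)**0.6,0,255).astype(np.uint8)
cv2.imwrite("pics/z4.png",o[:,:,::-1])
print(proj(a,[[562.9,221.6,137],[562.9,221.6,104],[562.9,221.6,50]])); print(proj(b,[[562.9,221.6,137],[562.9,221.6,104],[562.9,221.6,50]]))
E
```

```text
[[278.14703817 219.18929495]
 [277.44816267 228.02553962]
 [276.37391922 241.60775556]]
[[279.57543216 162.16396012]
 [279.31934573 171.9948001 ]
 [278.91838543 187.38716759]]
```

View pics/z4.png

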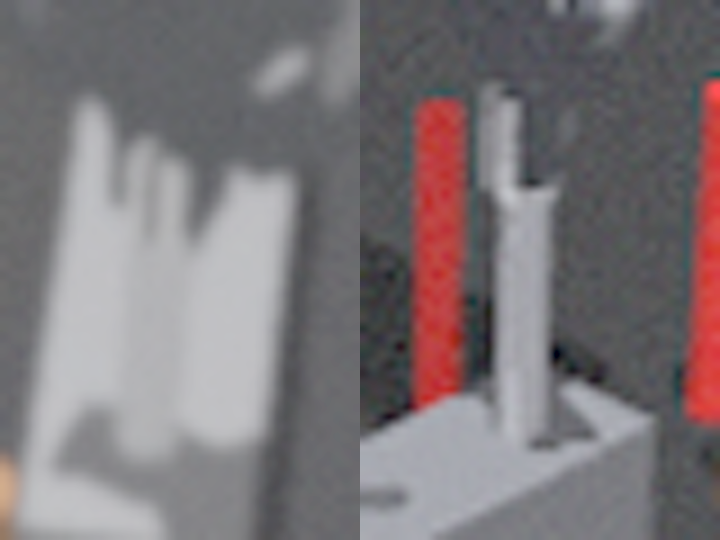

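Both fixed views show the closed fingertips ending about at the rod's top, yet the reported TCP is 33 mm lower. I'll raise the arm and triangulate the closed tips against the reported TCP.

```bash
python3 -m creep '0 0 -0.6 0 0 0 1; 0 0 -1.2 0 0 0 1; 0 0 -1.5 0 0 0 1; 0 0 -1.5 0 0 0 1; 0 0 -1.5 0 0 0 1; 0 0 -1.5 0 0 0 1'
python3 - <<'E'
from h import *
s=ctrl.read_state();print(s["eef_pos"],s["tool_rot"],s["width"]); T=s["eef_pos"]
a=snap("side");b=snap("scene");w=snap("wrist","w5.png")
for d,n in ((a,"side"),(b,"scene")):
    p=proj(d,[T,T+[0,0,19],T+[0,0,33],T+[0,0,54+19]]); c=p[0].round().astype(int); r=(c[0]-30,c[1]-40,c[0]+30,c[1]+35); print(n,r,p.round(1).tolist())
    x=cv2.resize(d["img"][r[1]:r[3],r[0]:r[2]],None,fx=6.5,fy=6.5,interpolation=cv2.INTER_CUBIC)
    x=np.clip(255*(x/255)**0.5,0,255).astype(np.uint8)
    for q,col in zip(p,((255,0,0),(0,255,0),(0,0,255),(255,0,255))): cv2.drawMarker(x,tuple(int(v) for v in (q-[r[0],r[1]]+.5)*6.5),col,cv2.MARKER_CROSS,12,1)
    cv2.imwrite(f"pics/t5{n}.png",x[:,:,::-1])
A=cv2.imread("pics/t5side.png");B=cv2.imread("pics/t5scene.png");cv2.imwrite("pics/t5.png",np.hstack([A,B]))
E
```

```text
clock: 5.25
eef_pos: [562.0, 221.4, 163.1]
tool_rot: [3.141, 0.002, 0.0]
force: [-0.4, -0.3, -0.4]
width: 0.1
[562.04949571 221.35200567 163.11051999] [3.14098254e+00 1.55422493e-03 5.04870526e-06] 0.08553504328116188
side (np.int64(249), np.int64(172), np.int64(309), np.int64(247)) [[279.1, 212.0], [279.6, 206.5], [279.9, 202.3], [280.9, 189.9]]
scene (np.int64(250), np.int64(114), np.int64(310), np.int64(189)) [[279.6, 154.0], [279.7, 148.1], [279.8, 143.6], [280.2, 130.4]]
```

View pics/t5.png

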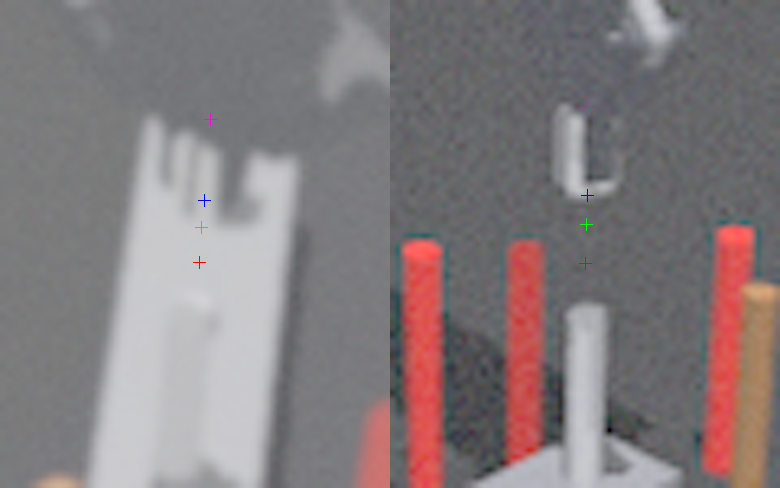

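View pics/w5.png

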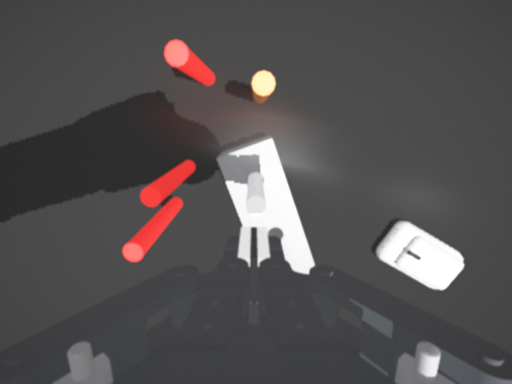

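```bash
python3 - <<'E'
from h import *
a=snap("side");b=snap("scene");w=snap("wrist")
print(ctrl.read_state()["eef_pos"])
print(tri((b,(280.5,143.3)),(a,(279.8,204.5))))
w["T"]=w["tool_from_camera"]
for z in (0,-20,-25,-30,-35): print(z,proj(w,[[0,-11,z],[0,11,z]]).round(1).tolist())
E
```

```text
[562.46049704 221.486422   163.30987312]
[559.61735074 225.32752407 194.90202882]
0 [[254.9, 202.4], [254.8, 233.7]]
-20 [[255.0, 212.6], [254.9, 247.1]]
-25 [[255.0, 215.5], [255.0, 250.9]]
-30 [[255.1, 218.7], [255.0, 255.0]]
-35 [[255.1, 222.0], [255.0, 259.3]]
```

The real fingertips sit about 32 mm behind the reported TCP, in scene, side and wrist views alike. I'll apply that offset and grip again lower, with the fingers part open.

```bash
python3 -m creep '0 0 0 0 0 0 0.4; 0 0 0 0 0 0 0.4; 0 0 0 0 0 0 0.4; 0 0 0.6 0 0 0 0.4; 0 0 1.2 0 0 0 0.4; 0 0 1.7 0 0 0 0.4; 0 0 2.0 0 0 0 0.4; 0 0 2.2 0 0 0 0.4; 0 0 2.2 0 0 0 0.4; 0 0 2.2 0 0 0 0.4'
python3 - <<'E'
from h import *
d=snap("wrist","w6.png")
E
```

```text
clock: 6.38
eef_pos: [563.2, 221.7, 76.3]
tool_rot: [-3.141, -0.0, -0.0]
force: [0.4, 0.2, 0.3]
width: 51.1
```

View pics/w6.png

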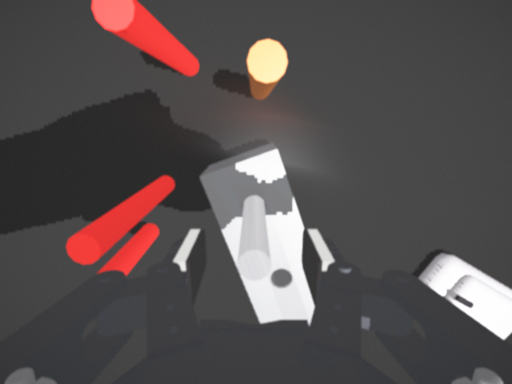

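The rod's top at (255,262) now lies within the pads' depth (rows 230–268) and is centred. Closing again.

```bash
python3 -m creep '0 0 0 0 0 0 1; 0 0 0 0 0 0 1; 0 0 0 0 0 0 1; 0 0 0 0 0 0 1; 0 0 0 0 0 0 1; 0 0 0 0 0 0 1; 0 0 0 0 0 0 1'
python3 - <<'E'
from h import *
d=snap("wrist","w7.png"); crop(d,"w7c.png",(190,150,330,310),4)
E
```

```text
clock: 7.02
eef_pos: [563.5, 222.0, 77.1]
tool_rot: [-3.141, -0.002, -0.0]
force: [-0.8, -0.4, 6.1]
width: 13.7
```

View pics/w7c.png

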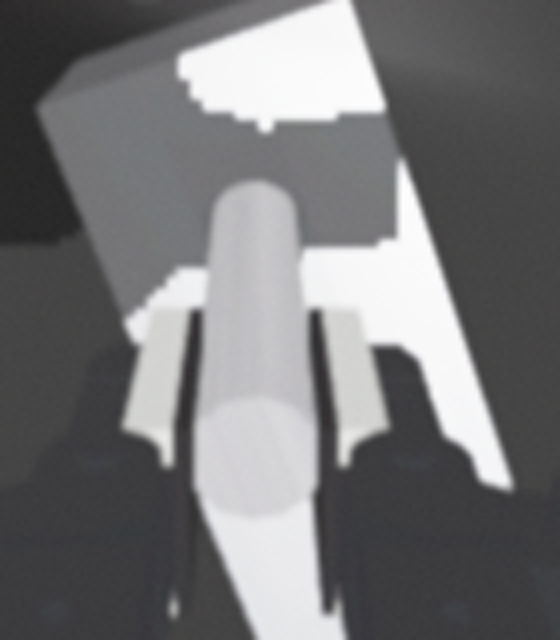

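Gripped; the width reads 13.7. The rod's top shows between the pads at about (254,265). Lifting and carrying it towards the box.

```bash
python3 -m creep '0 0 -0.4 0 0 0 1; 0 0 -1.2 0 0 0 1; 0 0 -2 0 0 0 1; 0 0 -2.8 0 0 0 1; 0 0 -3.4 0 0 0 1; 0 0 -3.7 0 0 0 1; 0 0 -3.7 0 0 0 1; 0 0.5 -3.7 0 0 0 1; -0.1 1.3 -3.7 0 0 0 1; -0.3 2.2 -3.7 0 0 0 1'
python3 -m creep '-0.1 0.9 0 0 0 0 1; -0.3 1.8 0 0 0 0 1; -0.5 2.7 0 0 0 0 1; -0.6 3.6 0 0 0 0 1; -0.7 4.5 0 0 0 0 1; -0.8 5.4 0 0 0 0 1; -1 6.3 0 0 0 0 1; -1.1 7.2 0 0 0 0 1; -1.15 8.1 0 0 0 0 1; -1.15 8.6 0 0 0 0 1'
python3 -m creep '0 0 0 0 0 0 1; 0 0 0 0 0 0 1; 0 0 0 0 0 0 1; 0 0 0 0 0 0 1; 0 0 0 0 0 0 1; 0 0 0 0 0 0 1; 0 0 0 0 0 0 1'
python3 - <<'E'
from h import *
d=snap("wrist","w8.png"); print(ctrl.read_state())
for t in ("box","nut","rod"):
    print(t,[(np.round(r["rect"]).tolist(),round(r["score"],2)) for r in ctrl.boxes_of("wrist",t)])
E
```

```text
clock: 7.9
eef_pos: [550.2, 134.4, 222.3]
tool_rot: [-3.141, 0.002, 0.004]
force: [0.2, -1.0, -1.6]
width: 14.0
clock: 8.73
eef_pos: [502.3, -215.4, 222.6]
tool_rot: [3.14, 0.003, -0.005]
force: [0.5, 0.8, -1.1]
width: 13.8
clock: 9.32
eef_pos: [505.0, -209.5, 224.0]
tool_rot: [-3.141, -0.0, 0.001]
force: [0.2, 0.0, -1.9]
width: 13.7
{'clock': 9.3667, 'qpos': array([ 0.28132047,  0.44885756,  0.0893533 ,  1.77545474, -0.04891322,
        0.91934461,  0.3925929 ]), 'qd': array([ 5.35579966e-03,  2.68667279e-05,  2.87644430e-03, -7.44423008e-04,
        2.41494796e-04,  4.71646332e-04,  7.90898746e-04]), 'tau': array([-7.66430888e-02, -4.60417485e+01,  1.37097001e+00, -1.86610901e+01,
        3.63803672e-03,  2.94216501e-03, -8.19534962e-04]), 'eef_pos': array([ 504.9783853 , -209.75294331,  224.0664075 ]), 'tool_rot': array([-3.14147058e+00, -1.25105374e-04,  1.05963306e-03]), 'force': array([-0.7026774 ,  0.71397173, -1.00381542]), 'torque': array([-0.00239392, -0.02508692,  0.05909748]), 'width': 13.671332376462445}
box [([193.0, 61.0, 338.0, 236.0], 0.57)]
nut [([235.0, 110.0, 281.0, 157.0], 0.68)]
rod []
```

View pics/w8.png

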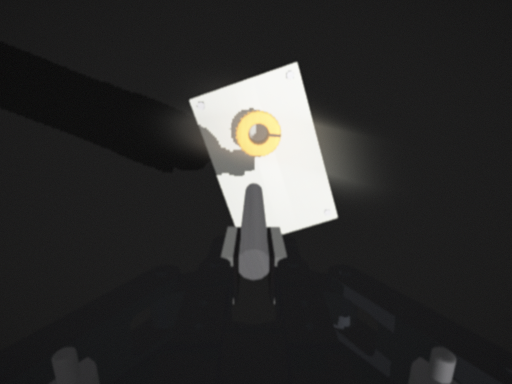

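```bash
python3 - <<'E'
from h import *
d=snap("wrist"); crop(d,"w8c.png",(185,55,345,205),5)
m=cv2.inRange(cv2.cvtColor(d["img"],cv2.COLOR_RGB2HSV),(15,100,90),(35,255,255)); 
cs=max(cv2.findContours(m,cv2.RETR_EXTERNAL,cv2.CHAIN_APPROX_NONE)[0],key=cv2.contourArea)
print(cv2.fitEllipse(cs))
e=cv2.fitEllipse(cs)[0]
for z in (118,120.6): print(onz(d,e,z))
E
```

```text
((254.0862579345703, 132.6053924560547), (33.05812072753906, 40.623451232910156), 17.85572052001953)
[ 504.49474812 -161.1215378   118.        ]
[ 504.48989916 -160.96458921  120.6       ]
```

View pics/w8c.png

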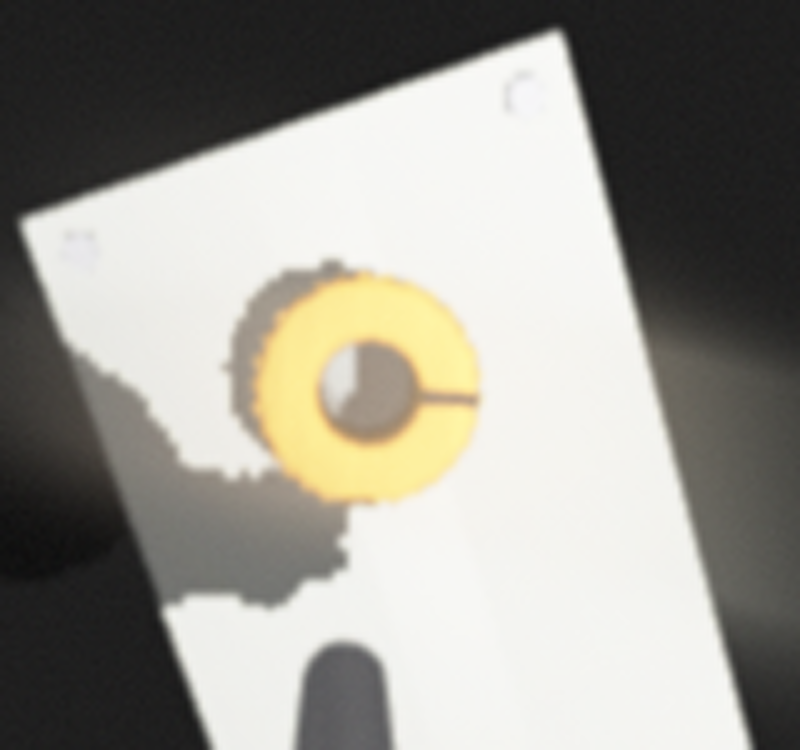

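```bash
python3 - <<'E'
from h import *
d=snap("wrist")
c=lambda x,y:(185+x/5,55+y/5)
L=onz(d,c(20,218),80);Rr=onz(d,c(562,28),80);E2=onz(d,c(750,740),80);W=onz(d,c(165,612),80)
print(L,Rr,np.linalg.norm(Rr-L)); 
ex=(Rr-L);ex/=np.linalg.norm(ex); print("yaws",np.degrees(np.arctan2(ex[1],ex[0])),np.degrees(np.arctan2(*(Rr-E2)[1::-1]))-90,np.degrees(np.arctan2(*(L-W)[1::-1]))-90)
ey=np.array([-ex[1],ex[0],0]); print("gland from corners",(L+Rr)/2-55*ey)
n=onz(d,c(368.3,389.5),120.6); l=onz(d,c(478,400),120.6); print("nut",n,"line ang",np.degrees(np.arctan2(*(l-n)[1::-1])))
# rod held: axis estimate from foot?
s=ctrl.read_state()
T=np.array([s["eef_pos"][0],s["eef_pos"][1]])
print(s["eef_pos"]); 
for z in (152,152+132): print("rod px if at tcp xy",proj(d,[[T[0],T[1],z]]))
E
python3 - <<'E'
from h import *
d=snap("wrist"); x=d["img"][170:290,195:315]; x=np.clip(255*(x/255)**0.5,0,255).astype(np.uint8)
cv2.imwrite("pics/w9c.png",cv2.resize(x,None,fx=5,fy=5,interpolation=cv2.INTER_CUBIC)[:,:,::-1])
E
```

```text
[ 434.83104217 -127.79618639   80.        ] [549.3444116  -90.30443978  80.        ] 120.49457598527013
yaws 18.128478091513784 18.199267825053894 18.15529664134364
gland from corners [ 509.20091266 -161.32017891   80.        ]
nut [ 508.90942735 -161.26363745  120.6       ] line ang -5.318360105433934
[ 504.84766431 -210.3236762   224.05414692]
rod px if at tcp xy [[254.46657088 190.41065884]]
rod px if at tcp xy [[255.35465664 264.46053227]]
```

View pics/w9c.png

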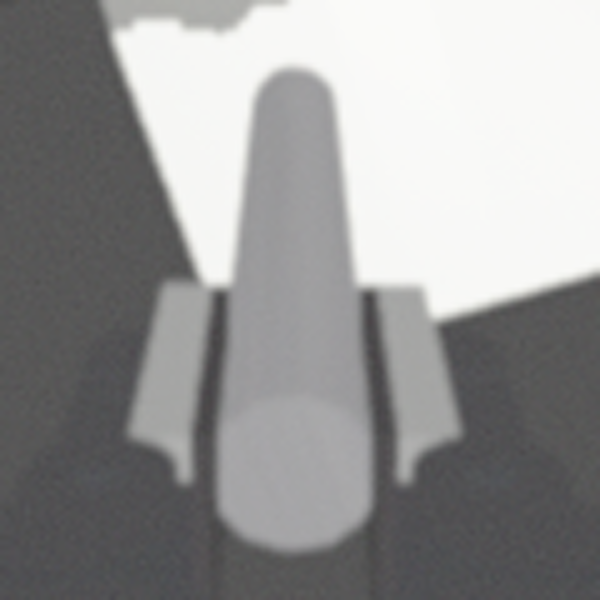

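```bash
python3 -m creep '0.05 -0.6 0 0 0 0 1; 0.105 -1.1 0 0 0 0 1; 0.105 -1.22 0 0 0 0 1; 0.105 -1.22 0 0 0 0 1; 0.105 -1.22 0.4 0 0 0 1; 0.105 -1.22 0.65 0 0 0 1; 0.105 -1.22 0.65 0 0 0 1; 0.105 -1.22 0.65 0 0 0 1; 0.105 -1.22 0.65 0 0 0 1'
python3 - <<'E'
from h import *
w=snap("wrist"); s=ctrl.read_state(); print(s["eef_pos"])
x=w["img"][140:300,175:335]; x=np.clip(255*(x/255)**0.6,0,255).astype(np.uint8)
cv2.imwrite("pics/w10c.png",cv2.resize(x,None,fx=3.75,fy=3.75,interpolation=cv2.INTER_CUBIC)[:,:,::-1])
o=[]
for n in ("scene","side"):
    d=snap(n); c=proj(d,[[509,-161,125]])[0].round().astype(int)
    o.append(cv2.resize(d["img"][c[1]-30:c[1]+25,c[0]-25:c[0]+25],None,fx=8,fy=8,interpolation=cv2.INTER_CUBIC))
    print(n,proj(d,[[509,-161,120.6]]),c)
cv2.imwrite("pics/f10.png",np.hstack(o)[:,:,::-1])
E
```

```text
clock: 10.42
eef_pos: [509.1, -162.4, 198.2]
tool_rot: [3.141, -0.0, -0.001]
force: [-1.0, -1.2, -0.9]
width: 14.0
[ 509.36567696 -162.22197064  198.47750738]
scene [[144.31834974 185.34043518]] [144 184]
side [[356.67989201 133.1540596 ]] [357 132]
```

View pics/w10c.png

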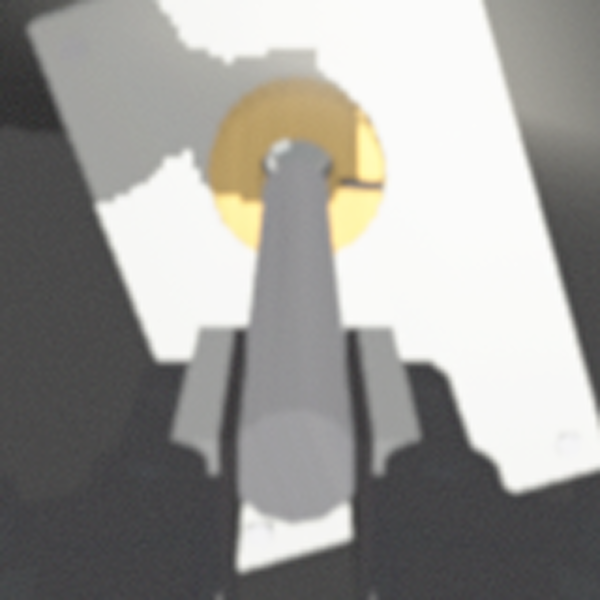

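View pics/f10.png

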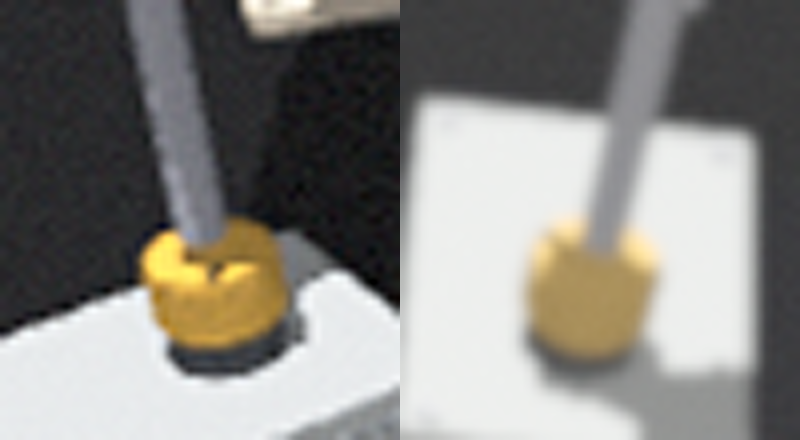

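Both views show the foot centred over the nut's hole (wrist crop (297,160), scene crop (205,245)). Lowering in stages and watching the force.

```bash
python3 -m creep '0 -0.02 0.2 0 0 0 1; 0 -0.02 0.45 0 0 0 1; 0 -0.02 0.7 0 0 0 1; 0 -0.02 0.9 0 0 0 1; 0 -0.02 1.05 0 0 0 1; 0 -0.02 1.15 0 0 0 1;0 -0.02 1.15 0 0 0 1'
python3 -m creep '0 0 0.1 0 0 0 1; 0 0 0.2 0 0 0 1; 0 0 0.3 0 0 0 1; 0 0 0.35 0 0 0 1'
python3 -c "
from cell import ctrl
s=ctrl.read_state();print(s['eef_pos'],s['force'],s['torque'],s['width'])"
```

```text
clock: 11.15
eef_pos: [509.0, -160.8, 151.2]
tool_rot: [-3.141, 0.001, -0.0]
force: [-0.1, -0.1, -1.4]
width: 13.9
clock: 11.48
eef_pos: [509.1, -160.8, 137.5]
tool_rot: [3.142, -0.0, 0.0]
force: [1.2, -0.7, -0.3]
width: 13.8
[ 509.12417531 -160.78622016  137.50391727] [ 1.17250725 -0.65358817 -0.3190684 ] [-0.04407879 -0.11897572 -0.02494596] 13.76959441653021
```

```bash
python3 -m creep '0 0 0.2 0 0 0 1; 0 0 0.45 0 0 0 1; 0 0 0.7 0 0 0 1; 0 0 0.85 0 0 0 1; 0 0 0.95 0 0 0 1; 0 0 1.03 0 0 0 1; 0 0 1.03 0 0 0 1; 0 0 1.03 0 0 0 1'
python3 - <<'E'
from h import *
w=snap("wrist"); s=ctrl.read_state(); print(s["eef_pos"],s["force"],s["torque"])
x=w["img"][140:300,175:335]; x=np.clip(255*(x/255)**0.6,0,255).astype(np.uint8)
o=[cv2.resize(x,(440,440))]
for n in ("scene","side"):
    d=snap(n); c=proj(d,[[509,-161,125]])[0].round().astype(int)
    o.append(cv2.resize(d["img"][c[1]-30:c[1]+25,c[0]-10:c[0]+10],None,fx=8,fy=8,interpolation=cv2.INTER_CUBIC))
cv2.imwrite("pics/f11.png",np.hstack(o)[:,:,::-1])
E
```

```text
clock: 12.15
eef_pos: [509.0, -160.8, 96.7]
tool_rot: [-3.142, 0.0, -0.0]
force: [0.4, -0.6, -1.3]
width: 14.1
[ 508.97376442 -160.80523175   96.82884766] [ 0.98333436 -0.59748802 -2.12336022] [-0.11838507 -0.22245664  0.00056354]
```

View pics/f11.png

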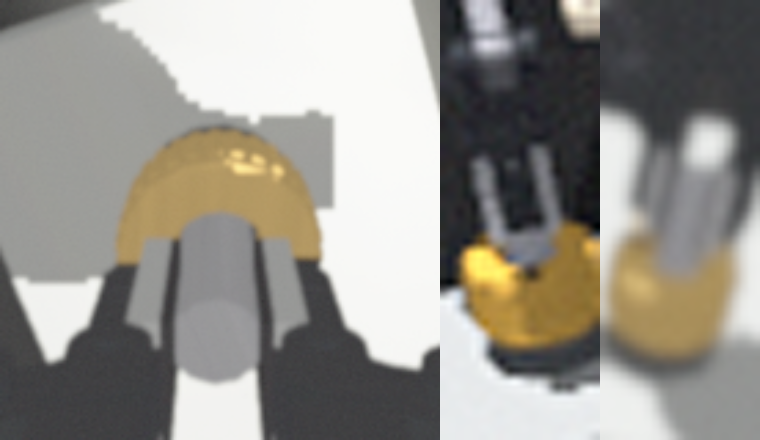

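The foot is deep in the bore and the forces are near zero. The tips are just above the nut, so I'll open and let the rod drop.

```bash
python3 -m creep '0 0 0 0 0 0 0.3; 0 0 0 0 0 0 0.2; 0 0 0 0 0 0 0.2; 0 0 0 0 0 0 0.2; 0 0 0 0 0 0 0.2'
python3 -m creep '0 0 -0.5 0 0 0 0; 0 0 -1.2 0 0 0 0; 0 0 -1.5 0 0 0 0; 0 0 -1.5 0 0 0 0; 0 0 -1.5 0 0 0 0; 0 0 -1.5 0 0 0 0; 0 0 -1.5 0 0 0 0'
python3 - <<'E'
from h import *
w=snap("wrist","w12.png"); s=ctrl.read_state(); print(s["eef_pos"],s["force"],s["torque"])
o=[]
for n in ("scene","side"):
    d=snap(n); c=proj(d,[[509,-161,125]])[0].round().astype(int)
    o.append(cv2.resize(d["img"][c[1]-30:c[1]+25,c[0]-25:c[0]+25],None,fx=8,fy=8,interpolation=cv2.INTER_CUBIC)); print((proj(d,[[509,-161,118],[509,-161,140]])-c+[25,30])*8)
cv2.imwrite("pics/f12.png",np.hstack(o)[:,:,::-1])
print(proj(w,[[509,-161.1,140],[509,-161.1,120.6]]))
x=w["img"][150:300,175:335]
cv2.imwrite("pics/w12c.png",cv2.resize(x,None,fx=4,fy=4,interpolation=cv2.INTER_CUBIC)[:,:,::-1])
E
```

```text
clock: 12.72
eef_pos: [508.9, -160.7, 96.9]
tool_rot: [-3.142, 0.0, 0.0]
force: [0.2, 0.2, -0.4]
width: 68.3
clock: 13.3
eef_pos: [508.1, -160.5, 155.7]
tool_rot: [-3.141, 0.002, 0.0]
force: [-0.2, 0.2, 0.3]
width: 85.3
[ 508.16229839 -160.47855537  155.73533192] [-0.72639773  0.29171968 -0.36442611] [-0.00261623 -0.02672846  0.00050122]
[[203.9411642  257.24136387]
 [192.013262   201.48509324]]
[[196.07772554 254.98839365]
 [207.73492686 205.7028319 ]]
[[256.02338534 211.43503909]
 [255.87288362 203.29012534]]
```

View pics/f12.png

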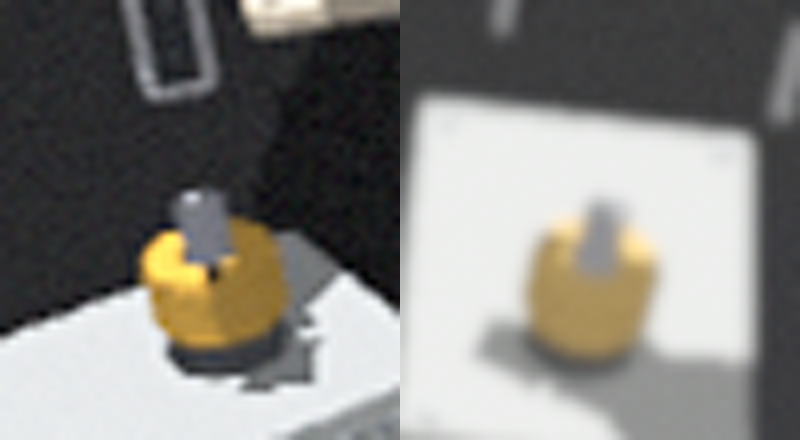

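View pics/w12c.png

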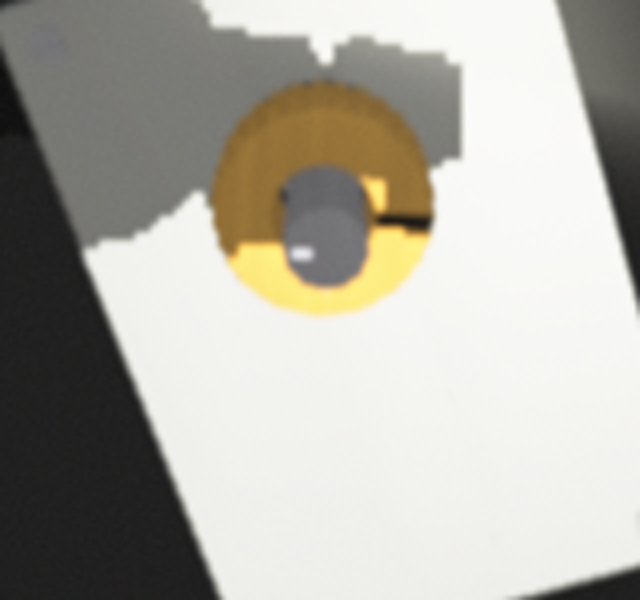

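The rod dropped home: its top is seen at wrist (256.5,211.5), where (256.0,211.4) is expected for z=140. The nut's line reads −5.3°. Bottomed it would read 198.2°, so the nut is about 156° open (2.73 rad). I'll pre-turn the wrist counter-clockwise by 80° for one long clockwise stroke.

```bash
python3 -m creep '0 0 0 0 0 -7 0; 0 0 0 0 0 -14 0; 0 0 0 0 0 -21 0; 0 0 0 0 0 -28 0; 0 0 0 0 0 -35 0; 0 0 0 0 0 -42 0; 0 0 0 0 0 -49 0; 0 0 0 0 0 -56 0; 0 0 0 0 0 -63 0; 0 0 0 0 0 -70 0'
python3 -m creep '0 0 0 0 0 -7 0; 0 0 0 0 0 -10 0; 0 0 0.5 0 0 -10 0; 0 0 1.1 0 0 -10 0; 0 0 1.5 0 0 -10 0; 0 0 1.8 0 0 -10 0; 0 0 2 0 0 -10 0; 0 0 2.08 0 0 -10 0; 0 0 2.08 0 0 -10 0'
python3 - <<'E'
from h import *
w=snap("wrist","w13.png"); s=ctrl.read_state(); print(s["eef_pos"],s["tool_rot"],s["force"],s["qpos"])
E
```

```text
clock: 14.28
eef_pos: [508.7, -160.7, 156.3]
tool_rot: [-3.141, -0.0, 1.228]
force: [0.6, -0.1, 0.9]
width: 85.5
clock: 15.03
eef_pos: [508.5, -160.6, 72.9]
tool_rot: [-3.14, -0.0, 1.396]
force: [0.7, 0.1, 0.1]
width: 85.3
[ 509.09069996 -160.73255648   73.58134594] [-3.14139959e+00 -8.41006017e-05  1.39632476e+00] [ 0.11318957  0.34583414 -0.45587947] [ 0.43267597  0.65208741 -0.27053028  1.9477793   0.30006058  0.58047055
  1.35883909]
```

View pics/w13.png

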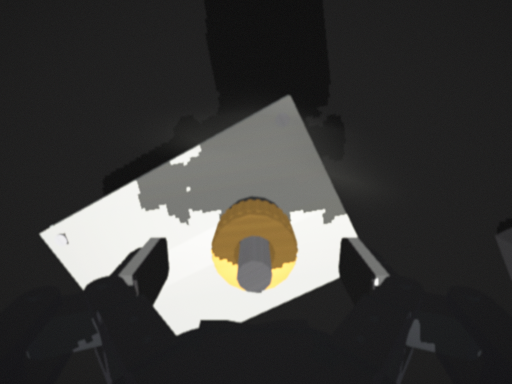

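The nut, at (255,245), is centred between the open fingers. I'll go 4 mm lower and close on it.

```bash
python3 -m creep '0 0 0.1 0 0 0 0; 0 0 0.1 0 0 0 0.3; 0 0 0.1 0 0 0 1; 0 0 0.1 0 0 0 1; 0 0 0.1 0 0 0 1; 0 0 0.1 0 0 0 1; 0 0 0.1 0 0 0 1; 0 0 0.1 0 0 0 1; 0 0 0.1 0 0 0 1'
python3 - <<'E'
from h import *
w=snap("wrist","w14.png"); s=ctrl.read_state(); print(s["eef_pos"],s["tool_rot"],s["force"],s["torque"],s["width"])
o=[cv2.resize(w["img"][180:340,160:350],(523,440))]
for n in ("scene",):
    d=snap(n); c=proj(d,[[509,-161,125]])[0].round().astype(int)
    o.append(cv2.resize(d["img"][c[1]-30:c[1]+25,c[0]-17:c[0]+17],None,fx=8,fy=8,interpolation=cv2.INTER_CUBIC))
cv2.imwrite("pics/f14.png",np.hstack(o)[:,:,::-1])
E
```

```text
clock: 15.83
eef_pos: [509.4, -160.5, 70.5]
tool_rot: [3.141, -0.0, 1.396]
force: [-1.2, 0.7, 6.2]
width: 41.6
[ 509.37654696 -160.48513818   70.5364157 ] [ 3.14067363e+00 -1.47350955e-04  1.39604095e+00] [-2.59045376  1.20633909  5.93387584] [ 0.23643902  0.28664401 -0.07313045] 41.824108174102314
```

View pics/f14.png

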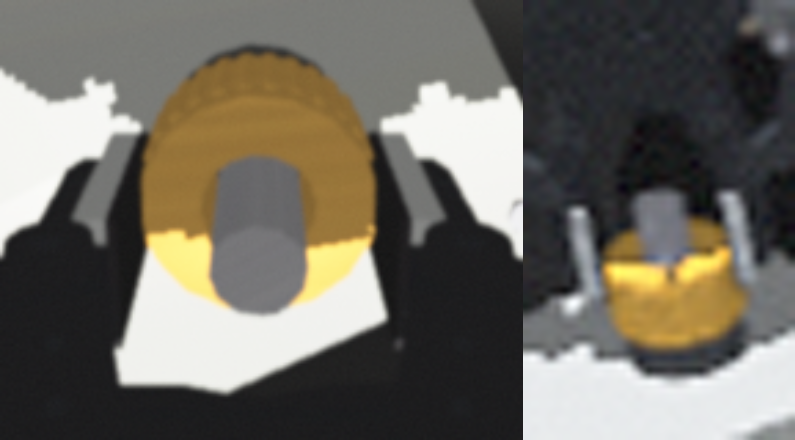

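```bash
python3 -m creep '0 0 0 0 0 7 1; 0 0 0.005 0 0 14 1; 0 0 0.01 0 0 21 1; 0 0 0.01 0 0 28 1; 0 0 0.015 0 0 35 1; 0 0 0.015 0 0 42 1; 0 0 0.02 0 0 49 1; 0 0 0.02 0 0 56 1; 0 0 0.025 0 0 63 1; 0 0 0.03 0 0 70 1'
python3 - <<'E'
from h import *
w=snap("wrist","w15.png"); s=ctrl.read_state(); print(s["eef_pos"],s["tool_rot"],s["force"],s["torque"],s["width"],s["qpos"])
o=[cv2.resize(w["img"][180:340,160:350],(523,440))]
for n in ("scene",):
    d=snap(n); c=proj(d,[[509,-161,125]])[0].round().astype(int)
    o.append(cv2.resize(d["img"][c[1]-30:c[1]+25,c[0]-17:c[0]+17],None,fx=8,fy=8,interpolation=cv2.INTER_CUBIC))
cv2.imwrite("pics/f15.png",np.hstack(o)[:,:,::-1])
E
```

```text
clock: 16.77
eef_pos: [509.6, -160.2, 69.4]
tool_rot: [-3.141, -0.001, 0.17]
force: [-1.0, 1.1, 6.6]
width: 41.4
[ 509.6146089  -160.31353316   69.35062218] [ 3.14150221e+00 -1.25111372e-03  1.63593750e-01] [-0.77477622  2.51702448  6.66331974] [ 0.39646907  0.2125247  -0.05180598] 41.67227828699457 [ 0.20362476  0.64914174  0.07376651  1.95744712 -0.0880756   0.53684205
  0.50170429]
```

View pics/f15.png

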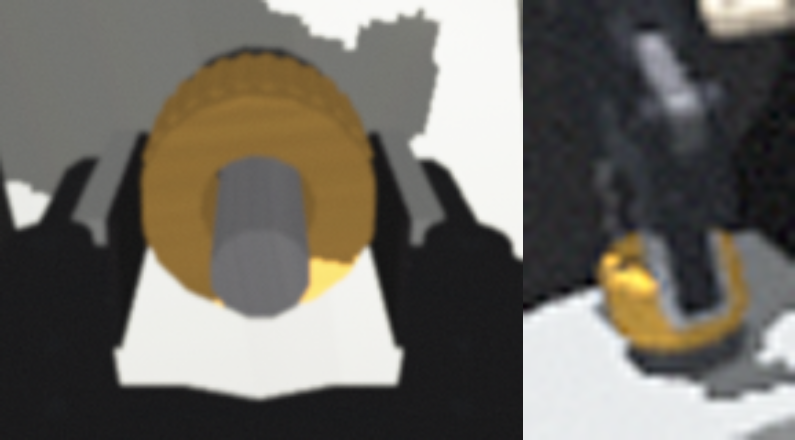

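The line, seen at (670,270) in the previous scene crop, has gone, so the nut is turning with the fingers. Continuing.

```bash
python3 -m creep '0 0 0 0 0 7 1; 0 0 0.005 0 0 14 1; 0 0 0.01 0 0 21 1; 0 0 0.01 0 0 28 1; 0 0 0.015 0 0 35 1; 0 0 0.015 0 0 42 1; 0 0 0.02 0 0 49 1; 0 0 0.02 0 0 56 1; 0 0 0.025 0 0 63 1; 0 0 0.03 0 0 70 1'
python3 -c "
from cell import ctrl
s=ctrl.read_state();print(s['torque'],s['force'],s['qpos'],s['tau'])"
python3 -m creep '0 0 0 0 0 4 1; 0 0 0 0 0 7 1; 0 0 0.005 0 0 10 1; 0 0 0.005 0 0 12 1; 0 0 0.005 0 0 14 1'
python3 -c "
from cell import ctrl
s=ctrl.read_state();print(s['torque'],s['force'],s['tool_rot'],s['tau'])"
```

```text
clock: 17.7
eef_pos: [510.0, -160.4, 68.2]
tool_rot: [-3.14, -0.001, -1.052]
force: [-1.1, 1.4, 7.0]
width: 41.6
[0.18378418 0.22291272 0.18600231] [-1.08283366  1.39145052  7.03099612] [-0.01295277  0.68899224  0.40957731  1.96398695 -0.48043129  0.58251013
 -0.33165776] [  1.71532296 -46.2752831    5.04098475 -10.60642809   0.37347514
  -0.52056592   0.93075162]
clock: 18.12
eef_pos: [510.0, -160.5, 68.0]
tool_rot: [-3.14, -0.0, -1.292]
force: [-1.4, 0.8, 6.9]
width: 42.0
[0.16239367 0.11544773 0.17556004] [-1.41269139  0.83467996  6.8667681 ] [-3.13955408e+00 -1.89296148e-04 -1.29232078e+00] [  0.75580722 -46.09640121   6.52535453 -10.36020309   0.06688453
  -0.31460353   0.17669861]
```

```bash
python3 -m creep '0 0 0 0 0 2 1; 0 0 0 0 0 4 1; 0 0 0 0 0 6 1; 0 0 0 0 0 8 1; 0 0 0 0 0 8 1; 0 0 0 0 0 8 1'
python3 -c "
from cell import ctrl
s=ctrl.read_state();print(s['torque'],s['force'],s['tool_rot'],s['tau'])"
python3 -m creep '0 0 0 0 0 2 1; 0 0 0 0 0 4 1; 0 0 0 0 0 6 1; 0 0 0 0 0 8 1; 0 0 0 0 0 8 1; 0 0 0 0 0 8 1'
python3 - <<'E'
from h import *
w=snap("wrist","w16.png"); s=ctrl.read_state(); print(s["eef_pos"],s["tool_rot"],s["force"],s["torque"],s["width"],s["qpos"])
o=[cv2.resize(w["img"][180:340,160:350],(523,440))]
for n in ("scene",):
    d=snap(n); c=proj(d,[[509,-161,125]])[0].round().astype(int)
    o.append(cv2.resize(d["img"][c[1]-30:c[1]+25,c[0]-17:c[0]+17],None,fx=8,fy=8,interpolation=cv2.INTER_CUBIC))
cv2.imwrite("pics/f16.png",np.hstack(o)[:,:,::-1])
E
```

```text
clock: 18.62
eef_pos: [510.0, -160.6, 67.9]
tool_rot: [-3.14, -0.001, -1.426]
force: [-0.6, 0.2, 6.4]
width: 41.7
[-0.01913074  0.12491834  1.00875371] [-0.6436023   0.18083584  6.43917795] [-3.14011086e+00 -5.59850855e-04 -1.42635487e+00] [  0.95102828 -46.05708003   7.62290955 -10.02135336  -0.8871142
  -0.15330296  -1.02940165]
clock: 19.12
eef_pos: [508.2, -160.5, 67.8]
tool_rot: [3.141, 0.001, -1.568]
force: [-4.1, 0.4, 9.1]
width: 40.9
[ 508.23961499 -160.53653808   67.84760951] [ 3.14056264e+00  7.60607679e-04 -1.56757439e+00] [-4.03009636 -0.30092889  9.85564714] [0.1305088  0.84310504 0.72415287] 41.04508088355802 [-0.1000959   0.72159306  0.55392661  1.96790368 -0.63102536  0.63054374
 -0.69931899]
```

View pics/f16.png

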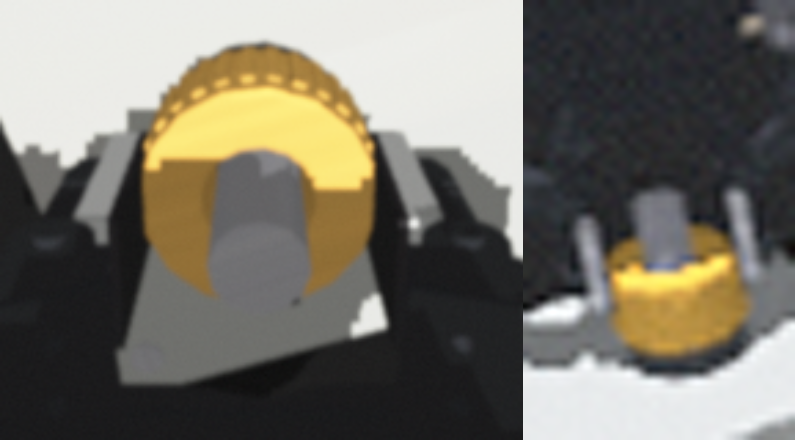

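The torque rose to 1.0 N m at the stop and then the fingers slipped. The line shows at crop (297,300), about 18° right of straight down, which is where a bottomed nut's line belongs. Backing off about 90°.

```bash
python3 -m creep '0 0 0 0 0 -4 1; 0 0 0 0 0 -10 1; 0 0 -0.005 0 0 -16 1; 0 0 -0.01 0 0 -22 1; 0 0 -0.01 0 0 -29 1; 0 0 -0.015 0 0 -36 1; 0 0 -0.015 0 0 -43 1; 0 0 -0.02 0 0 -50 1; 0 0 -0.025 0 0 -57 1; 0 0 -0.025 0 0 -64 1'
python3 -m creep '0 0 0 0 0 -6 1; 0 0 -0.005 0 0 -12 1; 0 0 -0.005 0 0 -18 1; 0 0 -0.01 0 0 -24 1; 0 0 -0.01 0 0 -27 1; 0 0 -0.01 0 0 -27 1; 0 0 -0.01 0 0 -27 1; 0 0 -0.01 0 0 -27 1'
python3 - <<'E'
from h import *
w=snap("wrist","w17.png"); s=ctrl.read_state(); print(s["eef_pos"],s["tool_rot"],s["force"],s["torque"],s["width"],s["qpos"])
o=[cv2.resize(w["img"][180:340,160:350],(523,440))]
for n in ("scene",):
    d=snap(n); c=proj(d,[[509,-161,125]])[0].round().astype(int)
    o.append(cv2.resize(d["img"][c[1]-30:c[1]+25,c[0]-17:c[0]+17],None,fx=8,fy=8,interpolation=cv2.INTER_CUBIC))
cv2.imwrite("pics/f17.png",np.hstack(o)[:,:,::-1])
E
```

```text
clock: 20.05
eef_pos: [509.0, -161.8, 68.9]
tool_rot: [3.141, -0.001, -0.449]
force: [-2.6, -2.2, 5.5]
width: 41.3
clock: 20.72
eef_pos: [509.6, -162.0, 69.4]
tool_rot: [3.14, -0.002, 0.016]
force: [-1.3, -1.7, 6.0]
width: 41.1
[ 509.61126474 -161.96813103   69.37004752] [ 3.14016436e+00 -1.69646161e-03  1.61211506e-02] [-0.53599976 -1.88033092  5.83706646] [-0.44671844  0.3291757   0.0993067 ] 40.808542594195075 [ 0.17669155  0.65144576  0.11761944  1.9578866  -0.13761742  0.53773349
  0.40474937]
```

View pics/f17.png

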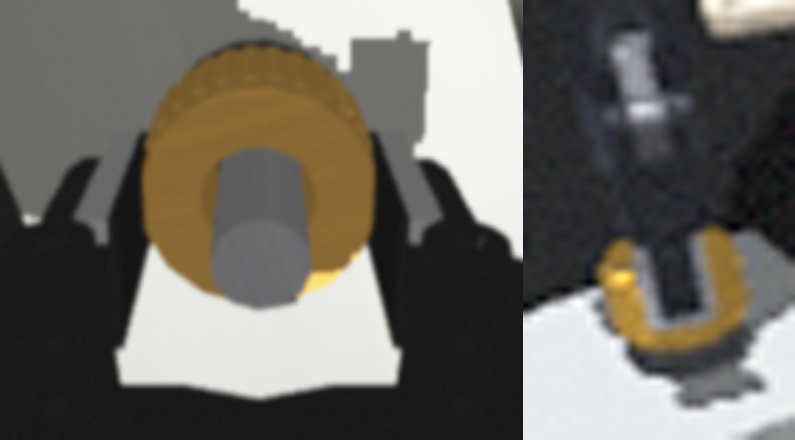

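The line is hidden behind the rod, so I'll let go, lift, and measure it with the wrist camera before taking the final grip.

```bash
python3 -m creep '0 0 0 0 0 0 0.2; 0 0 0 0 0 0 0; 0 0 0 0 0 0 0; 0 0 0 0 0 0 0; 0 0 -0.5 0 0 0 0; 0 0 -1.2 0 0 0 0; 0 0 -2 0 0 0 0; 0 0.4 -2.2 0 0 0 0; 0 0.6 -2.2 0 0 0 0; 0 0.6 -2.2 0 0 0 0'
python3 -m creep '0 0 0 0 0 0 0;0 0 0 0 0 0 0;0 0 0 0 0 0 0;0 0 0 0 0 0 0'
python3 - <<'E'
from h import *
w=snap("wrist","w18.png"); s=ctrl.read_state(); print(s["eef_pos"],s["tool_rot"])
c=proj(w,[[509,-161,119.5]])[0].round().astype(int); print(c, proj(w,[[509,-161,119.5],[509,-161,140]]))
x=w["img"][c[1]-60:c[1]+60,c[0]-70:c[0]+70]; print(c-[70,60])
x=np.clip(255*(x/255)**0.6,0,255).astype(np.uint8)
cv2.imwrite("pics/w18c.png",cv2.resize(x,None,fx=5,fy=5,interpolation=cv2.INTER_CUBIC)[:,:,::-1])
E
```

```text
clock: 21.65
eef_pos: [509.2, -187.1, 156.5]
tool_rot: [3.14, -0.001, 0.014]
force: [-0.5, 0.1, -0.2]
width: 85.4
clock: 21.98
eef_pos: [508.9, -183.9, 155.4]
tool_rot: [-3.141, 0.002, 0.018]
force: [0.2, 0.7, 0.1]
width: 85.3
[ 509.04543951 -184.00345844  155.62520019] [-3.14082171e+00  1.47815295e-03  1.82061909e-02]
[255 174] [[255.46345338 173.53618367]
 [255.59575448 179.43408932]]
[185 114]
```

View pics/w18c.png

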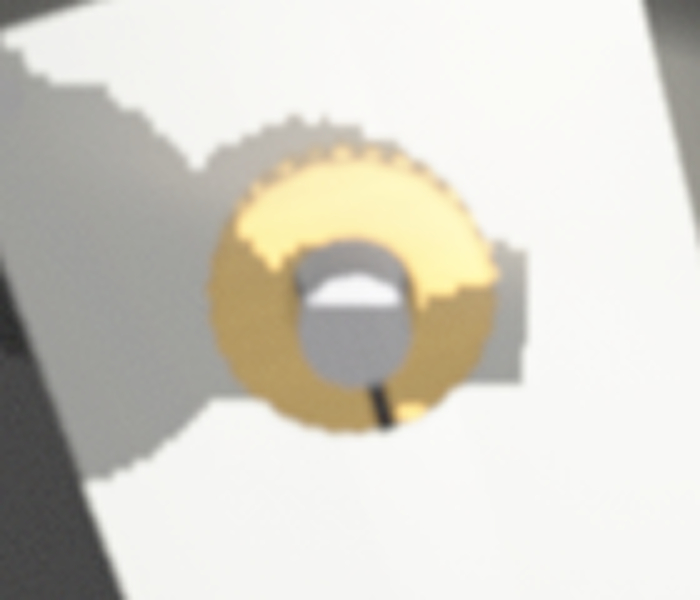

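```bash
python3 - <<'E'
from h import *
w=snap("wrist"); c=lambda x,y:(185+x/5,114+y/5)
n=onz(w,c(351.5,292.5),119.5)
for p in ((386,426),(376,388)):
    l=onz(w,c(*p),119.5)
    for m in (n,np.array([509.1,-161.3,119.5])):
        v=l-m; a=np.degrees(np.arctan2(v[1],v[0])); print(m.round(1),a,"open rad",np.radians((a-198.15)%360), np.linalg.norm(v))
a=onz(w,c(376,388),119.5);b=onz(w,c(386,426),119.5);v=b-a;print("line dir",np.degrees(np.arctan2(v[1],v[0])))
print("rod top",onz(w,c(357,331),140))
E
```

```text
[ 509.  -160.4  119.5] -74.57763691069522 open rad 1.523190081904339 21.87031564927949
[ 509.1 -161.3  119.5] -74.14532592309588 open rad 1.530735332030495 20.98060677416602
[ 509.  -160.4  119.5] -74.67723904794701 open rad 1.5214516966672709 15.524069331901194
[ 509.1 -161.3  119.5] -74.06350797019098 open rad 1.5321633246959268 14.634328948973655
line dir -74.333994512782
rod top [ 509.71734687 -161.73141218  140.        ]
```

The nut is 1.53 rad open (line at −74.3°), and the rod's top is on the axis at the home height. Now the final grip.

```bash
python3 -m creep '0 -0.58 0 0 0 0 0; 0 -0.58 0 0 0 0 0; 0 -0.58 0.5 0 0 0 0; 0 -0.58 1.1 0 0 0 0; 0 -0.58 1.6 0 0 0 0; 0 -0.58 1.95 0 0 0 0; 0 -0.58 2.15 0 0 0 0; 0 -0.58 2.15 0 0 0 0; 0 -0.58 2.15 0 0 0 0; 0 -0.58 2.15 0 0 0 0'
python3 -m creep '0 0 0 0 0 0 0.3; 0 0 0 0 0 0 1; 0 0 0 0 0 0 1; 0 0 0 0 0 0 1; 0 0 0 0 0 0 1; 0 0 0 0 0 0 1; 0 0 0 0 0 0 1; 0 0 0 0 0 0 1; 0 0 0 0 0 0 1; 0 0 0 0 0 0 1'
python3 - <<'E'
from h import *
w=snap("wrist","w19.png"); s=ctrl.read_state(); print(s["eef_pos"],s["tool_rot"],s["force"],s["torque"],s["width"])
o=[cv2.resize(w["img"][180:340,160:350],(523,440))]
for n in ("side",):
    d=snap(n); c=proj(d,[[509,-161,125]])[0].round().astype(int)
    o.append(cv2.resize(d["img"][c[1]-30:c[1]+25,c[0]-17:c[0]+17],None,fx=8,fy=8,interpolation=cv2.INTER_CUBIC))
cv2.imwrite("pics/f19.png",np.hstack(o)[:,:,::-1])
E
```

```text
clock: 22.92
eef_pos: [509.8, -161.8, 71.2]
tool_rot: [3.141, -0.002, 0.018]
force: [0.2, -1.3, 0.3]
width: 85.6
clock: 23.75
eef_pos: [509.7, -161.7, 71.4]
tool_rot: [3.141, -0.002, 0.017]
force: [0.1, 1.5, 6.5]
width: 41.0
[ 509.71210693 -161.6362319    71.40645725] [ 3.14142664e+00 -1.65027929e-03  1.72178486e-02] [0.192656   0.83597599 5.90294902] [ 0.20651574  0.13115651 -0.05442986] 40.850655026518446
```

View pics/f19.png

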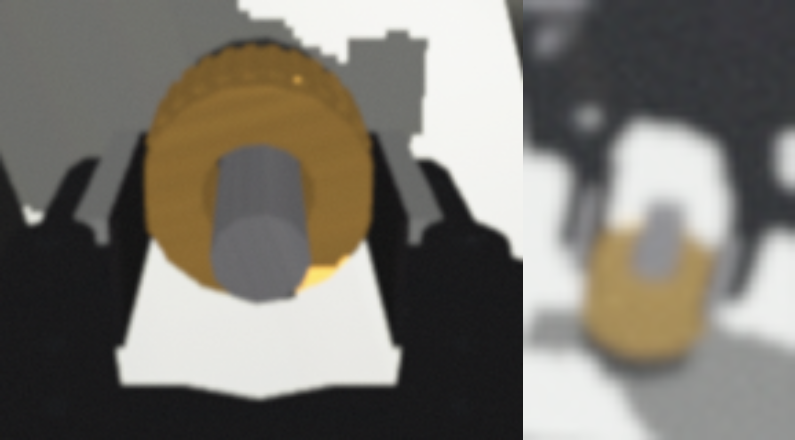

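```bash
python3 - <<'E'
from h import *
s=ctrl.read_state();print(s["clock"],s["width"],abs(s["qd"]).max())
for n in ("scene","side"):
    snap(n,n+"_end.png")
    for t in ("mouse","tipbox"): print(n,t,[(np.round(r["rect"]).tolist(),round(r["score"],2)) for r in ctrl.boxes_of(n,t)])
print(ctrl.finish_job())
E
```

```text
23.85 40.66270489223556 0.0026603010435970404
scene mouse [([263.0, 231.0, 288.0, 264.0], 0.97)]
scene tipbox [([333.0, 166.0, 379.0, 190.0], 0.67)]
side mouse [([207.0, 175.0, 240.0, 209.0], 0.85), ([329.0, 114.0, 375.0, 180.0], 0.18)]
side tipbox [([178.0, 302.0, 247.0, 381.0], 0.73)]
the job is handed in; nothing more can be done
None
```

The job is handed in at about 24 s, with the nut held in the gripper a quarter turn open and the rod home in the gland. No verdict is reported.

**What I did**
- **Rod:** I took the grey steel rod from the rack, lowered it through the gland and released it for the last 17 mm or so.
- **Nut:** I screwed the nut clockwise about 156° to its stop, where the wrist torque rose to 1.0 N m and the fingers then slipped. I backed it off about 90°, let go to measure it, and gripped it again.

**What the last checks showed**
- **Nut angle:** the index line was at −74.3°, which is about 1.53 rad open. I measured this just before the final grip; in that grip the rod hides the line, so it was not re-measured.
- **Final grip:** the width read 40.7 mm. The sensor reads about 2–3 mm low on the 44 mm nut and the 16 mm rod alike. The arm was still.
- **Rod:** its top was on the gland axis within about 1 mm, at the expected home height. This comes from camera views only; I did not press down on the rod to confirm it.
- **Bystanders:** the detected outlines of the mouse and tip box had not moved in the side view, nor had the tip box's in the scene view. The first scene picture gave no mouse detection to compare. I did not re-check the plug; nothing touched it that I know of.

**What disagreed**
- **Fingertip position:** the real fingertips end about 32 mm short of the reported TCP. My first attempt on the rod therefore closed on nothing just above it, and I corrected for the offset from then on.

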